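# Load the two-tier battery ageing rack

## Robot

A 6-joint arm with a two-finger parallel gripper is mounted at the origin on the work surface. World frame = base frame: x ahead of the robot, y to its left, z up, the work surface at z = 0. Lengths are in m, angles in rad, forces in N, time in s.
With the tool pointing down it reaches from about 0.325 to 0.775 m from the base axis. Payload 5.5 kg.
Tool frame: the origin (TCP) lies at the very end of the fingers, on their centre line; the grasp point (between the pads) lies 19 mm behind it; x points along the fingers, y is the direction in which the jaws open and shut, and the axes are right-handed (so a half turn about x gives the same grasp; the last joint's range is limited). The gripper opens to 85 mm and grips with 20 to 120 N. Pads are 22 mm wide; open, the fingers measure 114 mm over their backs; the gripper's body (76 mm by 85 mm) begins 54 mm behind the grasp point. The pads swing forward as they close: fully open they stand 13 mm farther back than shut.
Start: joints at [-1.245, 0.091, 1.231, -0, 1.82, -0.057], TCP at [0.224, -0.557, 0.205] pointing down, gripper open.
Joint ranges: [-2.87, 2.87], [-0.86, 2.18], [0.17, 2.46], [-1.51, 4.65], [0.06, 2.69], [-2.65, 2.65]. Speed limits (rad/s): [2.57, 2.57, 3.01, 3.14, 3.14, 3.14].

## Interface

Orientations are given as a rotation vector (axis times angle).
In Python, from cell import env gives the robot as it stands.
- The arm moves only by the tool arm_command, never from a script. Its argument "steps" is text: rows parted by semicolons, each of 7 numbers parted by spaces: the shift along the tool's x, y, z in cm, then the turn, a rotation vector about the tool's x, y, z in degrees, then the finger opening in cm, from 0 to 8.54. In form: dx dy dz ax ay az jaw; .... A call has 1 to 20 rows; each row shifts and turns the commanded pose from where the row before left it, along the tool's axes as they then stand; what a row does not reach is not made up. A row lasts 1/12 s, in which the tool goes at most 41.7 mm and 7.16 degrees, less where a joint would pass 70% of its speed; a pose out of reach is approached as far as the arm can. A call is refused whole if a number of a shift passes 4.17 or a number of a turn 7.16, either way. A call with a gripper value outside its range is refused whole. The fingers move at their own pace and stop on an object; "force" is the grip in N (left out, the last holds). Time passes only in rows, so rows that do not move let the fingers close. It gives the time, the measured TCP pose, the force and the opening at its end, in the units of the state.
- env.sense(): the state, without advancing time (a new reading comes with each control period).
- env.read_camera(name): name is "scene" or "top" or "wrist"; returns a dict with "pixels" (384x512x3 uint8, red, green, blue), "z_map" (384x512 float32, m along the optical axis (not along the pixel's ray), 0 where there is no reading), "intrinsics" (3x3 intrinsics, pixels), "k1" (the pictures are not rectified: a ray, as slopes to the right and down, at radius r is drawn at 1 + k1 r^2 times it, then the intrinsics apply), "T" (4x4, takes a point from camera to world coordinates); the wrist camera has in their place "T_tool_cam" (4x4, takes a point from camera to tool coordinates, whose origin is the TCP and whose axes are the tool frame's). Camera axes: x right, y up, looking along -z (the intrinsics and any distortion apply to the point x, -y, -z); pixel columns grow to the right and rows downward; lengths in m; the calibration is good to about 2 mm. A picture is of the moment at which its call begins: read the wrist's pose just before it.
- env.hand_in(): hands the job in, once; it reports no verdict.
The state is a dict: "time": time; "qpos": joint angles; "qd": joint speeds; "joint_efforts": joint torques, N m; "tcp_pos": TCP position; "tool_rot": TCP orientation; "ft_force": force on the tool from outside, world axes, zero at the start; "ft_torque": the same for the moment, N m; "grip_width": opening from 0.0 (shut) to 1.0 (fully open).
Only numpy, scipy, OpenCV 4.12 (cv2) and the standard library are available. Lean on these libraries where they do the work, as an engineer would, in place of code of your own. Each camera call takes 0.05 s, during which the arm holds its last target. There are 200 camera calls.

## Task

Load the battery ageing rack with the three blue packs: lay the one with the red band on the red pad and the one with the yellow band on the yellow pad, each centred, flat and lengthways. Then lift the green tray by its black handle and seat it over the rack so that all four corner holes drop over their posts and it rests level on the posts' shoulders, either way round; only after that lay the blue pack with the white band centred and lengthways on the tray's white pad. Leave the black packs where they are, and finish with everything released and at rest.

Things in the scene. Friction and masses are not known exactly. Their poses are not given: they have to be found in the camera images.
- pack_red_center (a point): Loose battery pack to be loaded: flat blue block with a red band round its middle, 36 (own x, the grip width) x 64 (own y, long way) x 18 mm high, lying flat on the bench. This point is its centre, 9 mm above what it lies on; z up. The two brass contacts are on one short end; which way that end points does not matter.
- pack_yellow_center (a point): Loose battery pack to be loaded: flat blue block with a yellow band round its middle, 36 (own x, the grip width) x 64 (own y, long way) x 18 mm high, lying flat on the bench. This point is its centre, 9 mm above what it lies on; z up. The two brass contacts are on one short end; which way that end points does not matter.
- pack_white_center (a point): Loose battery pack to be loaded: flat blue block with a white band round its middle, 36 (own x, the grip width) x 64 (own y, long way) x 18 mm high, lying flat on the bench. This point is its centre, 9 mm above what it lies on; z up. The two brass contacts are on one short end; which way that end points does not matter.
- spare_a_center (a point): A pack NOT to be loaded, left where it is: same block, 36 (x) x 64 (y) x 18 mm high, but black with a red band. This point is its centre; z up.
- spare_b_center (a point): A pack NOT to be loaded, left where it is: same block, 36 (x) x 64 (y) x 18 mm high, but black with a white band. This point is its centre; z up.
- rack: Fixed rack: dark floor plate 150 (own x) x 220 (own y) x 8 mm, four posts at x = +-50, y = +-88 mm. Each is a shoulder 22 mm across up to 38 mm above the bench, then a steel pin 9 mm across up to 52 mm, tapering to a 3 mm tip at 58 mm. The seated tray's underside rests on the shoulders at 38 mm, clear of the packs below. Origin: centre of the plate's underside, on the bench; z up.
- pad_red: Fixed flat red pad on the rack floor, 50 (own x) x 80 (own y, long way) x 2 mm: the place of the red-banded blue pack, centred, long way along its y. Origin: centre of its underside, 8 mm above the bench (its top at 10 mm); z up. The two pads lie on the rack's y axis, 46 mm either side of its centre; which colour is on which side varies.
- pad_yellow: Fixed flat yellow pad on the rack floor, 50 (own x) x 80 (own y, long way) x 2 mm: the place of the yellow-banded blue pack, centred, long way along its y. Origin: centre of its underside, 8 mm above the bench (its top at 10 mm); z up. The two pads lie on the rack's y axis, 46 mm either side of its centre; which colour is on which side varies.
- tray_grip (a point): Loose green tray, flat on the bench, about 220 g: plate 130 (own x) x 210 (own y) x 5 mm, corner holes 14.5 mm across at x = +-50, y = +-88 mm for the rack's pins. A black block handle, 12 (x, grip width) x 28 (y) mm, stands at its centre from 5 to 45 mm above the plate's underside. This point is in the handle, on its axis, 28 mm above the underside; z up.
- tray_pad (a point): White pad fixed on the tray, 50 (own x) x 72 (own y, long way) x 2 mm, 55 mm from the handle's axis along the tray's +y: the place of the white-banded blue pack, centred, long way along y. This point is the centre of the pad's top, 7 mm above the tray's underside (45 mm above the bench once the tray is seated); it moves with the tray; z up.
Things that resemble listed ones, but are neither listed nor needed, are in the scene too. What is shaped like the part that bears pack_white_center but orange is not meant.

How it is judged:
By the outcome, as a careful person would: the job done as asked, in the order asked, and still so for the second after the job is handed in, with the robot touching nothing.
It also fails if it takes over 112 s, if anything falls off the work surface, if the arm or the gripper's body presses on something with over 40 N, if the wrist force passes 120 N, or if a joint passes its speed limit or range.

## Working session

There is one attempt and no reset: what is moved stays moved. The work goes in short steps, Python scripts to look and compute and a tool call to move; the robot and the scene stay as the last step left them, time stands still between calls to the robot, and variables do not carry over. Pictures are saved under pics/ and viewed, about 12 in all and at most 16, crops included, and the job is handed in when it is done.

Besides the shell and the picture viewer there is one more tool, called after ">>>" as a command line: name --argument value ..., lists and objects as JSON in quotes. arm_command: Moves the arm, as the interface text tells. Its arguments: {"type":"object","properties":{"steps":{"type":"string"},"force":{"type":"number"}},"required":["steps"]}

```bash
mkdir -p pics; ls
cat > h.py <<'E'
import numpy as np, cv2
from cell import env
from scipy.spatial.transform import Rotation as R
def save(name,fn):
    c=env.read_camera(name); cv2.imwrite('pics/'+fn,c['pixels'][:,:,::-1]); return c
def camT(c,s=None):
    if 'T' in c: return np.array(c['T'])
    W=np.eye(4); W[:3,:3]=R.from_rotvec(s['tool_rot']).as_matrix(); W[:3,3]=s['tcp_pos']
    return W@np.array(c['T_tool_cam'])
def ray(c,T,uv,z):
    "pixels Nx2 -> world points on plane z"
    K=np.array(c['intrinsics'],float); k1=c['k1']
    uv=np.atleast_2d(np.array(uv,float))
    p=cv2.undistortPoints(uv.reshape(-1,1,2),K,np.array([k1,0,0,0],float)).reshape(-1,2)
    d=np.c_[p[:,0],-p[:,1],-np.ones(len(p))]@T[:3,:3].T
    o=T[:3,3]
    return o+d*((z-o[2])/d[:,2])[:,None]
E
python3 - <<'E'
from h import *
s=env.sense(); print(s)
c=save('top','top0.png'); print(c['T'],c['intrinsics'],c['k1'])
c=save('scene','scene0.png'); print(c['T'])
E
```

```text
pics
{'time': 0.0, 'qpos': array([-1.24472370e+00,  9.18580630e-02,  1.23191330e+00, -3.02191624e-05,
        1.81975132e+00, -5.67043366e-02]), 'qd': array([ 1.04410970e-03,  1.61729654e-03,  1.94699890e-03,  1.70030067e-04,
       -6.95559316e-04, -1.49650280e-05]), 'joint_efforts': array([-1.82589120e-03, -4.58726048e+01, -4.18024564e+01, -4.63247325e-04,
        1.15960636e-02, -1.08552399e-05]), 'tcp_pos': array([ 0.2239799 , -0.5562744 ,  0.20343588]), 'tool_rot': array([ 2.01232273,  0.39191365, -2.01291353]), 'ft_force': array([ 0.85041501, -0.36789918,  0.58521591]), 'ft_torque': array([ 0.02345326, -0.00558177, -0.00178706]), 'grip_width': 1.0002589405208662}
[[-0.0422353   0.97262423 -0.22851322  0.25391464]
 [-0.99909023 -0.04246714  0.00390485  0.04534119]
 [-0.00590635  0.22847025  0.97353298  1.31392291]
 [ 0.          0.          0.          1.        ]] [[482.66766687   0.         253.61858978]
 [  0.         482.66766687 188.78192649]
 [  0.           0.           1.        ]] -0.024043075846814588
[[ 0.88366071 -0.31240618  0.34863466  0.97365694]
 [ 0.46811509  0.59520919 -0.65314186 -0.75168219]
 [-0.003465    0.74035694  0.67220502  0.8548074 ]
 [ 0.          0.          0.          1.        ]]
```

View pics/top0.png

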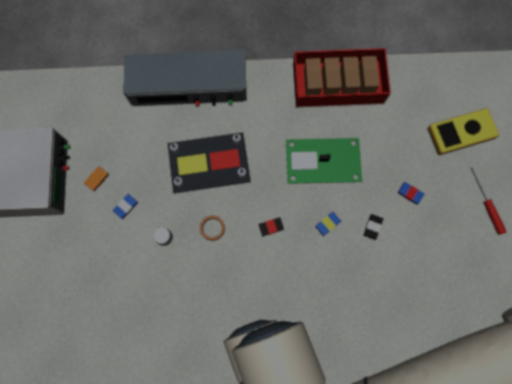

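View pics/scene0.png

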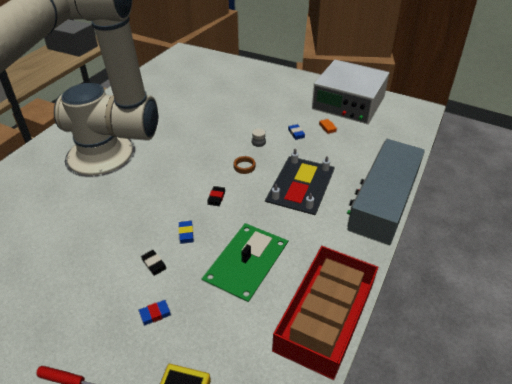

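The top view shows blue/white at (125,206), blue/yellow (328,223), blue/red (411,192), the rack at (208,162) with yellow left and red right, and the tray at (324,160) with its white pad to the left. The scene view agrees.

```bash
cat >> h.py <<'E'
def hsv(c): return cv2.cvtColor(c['pixels'],cv2.COLOR_RGB2HSV)
def inr(H,h0,h1,s0=100,v0=40,v1=255): return cv2.inRange(H,(h0,s0,v0),(h1,255,v1))
MASKS={'blue':(100,130,100,40),'green':(45,85,100,40),'yellow':(20,34,100,80),'red':(0,6,150,80)}
def blob(c,T,col,z,win=None,longsep=True):
    "minAreaRect (in world, hull) of masked pixels in window (u0,v0,u1,v1): centre, long side dir deg, sizes"
    m=inr(hsv(c),*MASKS[col])
    if col=='red': m|=inr(hsv(c),174,180,150,80)
    if win is not None:
        w=np.zeros_like(m); w[win[1]:win[3],win[0]:win[2]]=255; m&=w
    v,u=np.nonzero(m)
    if len(u)<10: return None
    P=ray(c,T,np.c_[u,v],z)[:,:2]
    (x,y),(a,b),t=cv2.minAreaRect((P*1000).astype(np.float32))
    if a<b: a,b,t=b,a,t+90
    return np.round([x,y,(t+90)%180-90,a,b,len(u)],1)
E
python3 - <<'E'
from h import *
c=env.read_camera('top');T=camT(c)
for n,col,z,w in [('white','blue',.018,(105,185,145,225)),('yel','blue',.018,(308,203,348,243)),('red','blue',.018,(391,172,431,212)),
 ('tray','green',.005,(270,125,375,195)),('padY','yellow',.01,(165,140,210,185)),('padR','red',.01,(205,140,250,180))]:
    print(n,blob(c,T,col,z,w))
w=env.read_camera('wrist'); print(w['T_tool_cam'],w['intrinsics'],w['k1'])
E
```

```text
white [525.7 395.5 -45.1  61.   34.5 164. ]
yel [ 453.4 -157.1  -54.2   62.4   33.5  159. ]
red [ 528.  -391.5   52.8   61.9   36.3  168. ]
tray [ 636.  -159.8   88.8  205.7  125.8 2423. ]
padY [639.8 210.5 -84.   83.2  53.6 540. ]
padR [649.3 118.7 -83.4  81.8  51.9 509. ]
[[-2.55332123e-05  3.27847882e-01 -9.44730525e-01 -1.68703871e-01]
 [ 9.99999276e-01 -1.12802259e-03 -4.18482309e-04  5.06012082e-04]
 [-1.20287592e-03 -9.44729852e-01 -3.27847616e-01 -8.62545126e-02]
 [ 0.00000000e+00  0.00000000e+00  0.00000000e+00  1.00000000e+00]] [[312.13385739   0.         255.64480083]
 [  0.         312.13385739 192.48838017]
 [  0.           0.           1.        ]] 0.027541276744996797
```

```bash
cat >> h.py <<'E'
import sys
def yaw(s): 
    y=R.from_rotvec(s['tool_rot']).as_matrix()[:,1]; return np.degrees(np.arctan2(y[1],y[0]))
def plan(x,y,z,a=None,s=None):
    "mm, deg: turn first about tool x (incl. dx), then shift along new tool y,z. Also tilt fix."
    s=s or env.sense(); a0=yaw(s); a=a0 if a is None else a
    d=(a0-a+180)%360-180
    p=s['tcp_pos']*1000; e=np.array([x,y,z])-p
    r=np.radians(a0-d); Y=np.array([np.cos(r),np.sin(r),0]); Z=np.array([np.sin(r),-np.cos(r),0])
    Rm=R.from_rotvec(s['tool_rot']).as_matrix(); ax=Rm[:,0]
    print('t %.2f tcp'%s['time'],p.round(1),'yaw %.1f q6 %.2f q1 %.2f tilt'%(a0,s['qpos'][5],s['qpos'][0]),ax.round(3),'f',s['ft_force'].round(1),'w %.3f'%s['grip_width'])
    print('turn about x %.1f deg; dx %.2f dy %.2f dz %.2f cm (yz norm %.1f)'%(d,-e[2]/10,e@Y/10,e@Z/10,np.hypot(e@Y,e@Z)/10))
E
python3 -c "
from h import *
plan(528,-391.5,110,-37.2);plan(528,-391.5,110,142.8)"
```

```text
t 0.20 tcp [ 224.1 -556.4  203.8] yaw -68.1 q6 -0.06 q1 -1.24 tilt [-0.     0.001 -1.   ] f [-1.1 -0.2 -0.6] w 0.999
turn about x -30.9 deg; dx 9.38 dy 14.24 dz -31.51 cm (yz norm 34.6)
t 0.20 tcp [ 224.1 -556.4  203.8] yaw -68.1 q6 -0.06 q1 -1.24 tilt [-0.     0.001 -1.   ] f [-1.1 -0.2 -0.6] w 0.999
turn about x 149.1 deg; dx 9.38 dy -14.24 dz 31.51 cm (yz norm 34.6)
```

>>> arm_command --steps "1.5 0 0 -6.2 0 0 8.5; 1.5 0 0 -6.2 0 0 8.5; 1.5 0 0 -6.2 0 0 8.5; 1.5 0 0 -6.2 0 0 8.5; 1.5 0 0 -6.1 0 0 8.5; 0.2 1.6 -3.5 0 0 0 8.5; 0.2 1.6 -3.5 0 0 0 8.5; 0.2 1.6 -3.5 0 0 0 8.5; 0.2 1.6 -3.5 0 0 0 8.5; 0.2 1.6 -3.5 0 0 0 8.5; 0.2 1.6 -3.5 0 0 0 8.5; 0.2 1.6 -3.5 0 0 0 8.5; 0.2 1.6 -3.5 0 0 0 8.5; 0.2 1.4 -3.5 0 0 0 8.5; 0 0 0 0 0 0 8.5" --force 40

```text
time: 1.45
tcp_pos: [0.5325, -0.3864, 0.11]
tool_rot: [1.667, 0.836, -1.663]
ft_force: [0.2, -0.4, -0.7]
grip_width: 0.994
```

```bash
python3 -c "
from h import *
s=env.sense(); c=save('wrist','w1.png'); T=camT(c,s)
b=blob(c,T,'blue',.018); print(b)
plan(b[0],b[1],3,b[2]-90,s)"
```

```text
[ 510.2 -294.   -77.8  268.5   68.2 2910. ]
t 1.45 tcp [ 532.5 -386.4  110. ] yaw -36.8 q6 -0.04 q1 -0.68 tilt [ 0.001  0.003 -1.   ] f [ 0.2 -0.4 -0.7] w 0.994
turn about x 131.0 deg; dx 10.70 dy 0.23 dz 9.50 cm (yz norm 9.5)
```

View pics/w1.png

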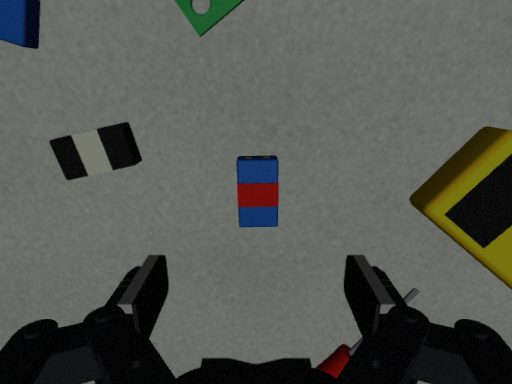

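The wrist view shows the red-banded blue pack upright at (258,190), bracketed by the fingers. The mask also caught the other blue pack at top left, so I'll window it.

```bash
python3 -c "
from h import *
s=env.sense(); c=env.read_camera('wrist'); T=camT(c,s)
b=blob(c,T,'blue',.018,(200,130,320,250)); print(b)
plan(b[0],b[1],3,b[2]-90,s)"
```

```text
[ 532.2 -391.5   54.5   65.9   34.8 1794. ]
t 1.50 tcp [ 530.  -388.5  110.3] yaw -36.9 q6 -0.04 q1 -0.68 tilt [-0.001  0.002 -1.   ] f [-0.5 -0.2  1. ] w 0.996
turn about x -1.4 deg; dx 10.73 dy 0.35 dz 0.11 cm (yz norm 0.4)
```

>>> arm_command --steps "2 0 0 -1.4 0 0 7; 2 0.2 0.1 0 0 0 7; 2 0 0 0 0 0 7; 0 0 0 0 0 0 7; 0 0 0 0 0 0 7"

```text
time: 1.97
tcp_pos: [0.5267, -0.3937, 0.0503]
tool_rot: [1.653, 0.848, -1.656]
ft_force: [0.9, 0.4, 0.7]
grip_width: 0.82
```

```bash
python3 -c "
from h import *
plan(532,-391.5,2.5,-35.5)"
```

```text
t 1.97 tcp [ 526.7 -393.7   50.3] yaw -35.9 q6 -0.07 q1 -0.69 tilt [-0.003  0.002 -1.   ] f [0.9 0.4 0.7] w 0.820
turn about x -0.4 deg; dx 4.78 dy 0.30 dz -0.49 cm (yz norm 0.6)
```

>>> arm_command --steps "1.5 0.3 -0.3 -0.4 0 0 7; 1.5 0 0 0 0 0 7; 1.2 0 0 0 0 0 7; 0.5 0 0 0 0 0 7; 0 0 0 0 0 0 7; 0 0 0 0 0 0 3; 0 0 0 0 0 0 3; 0 0 0 0 0 0 3; 0 0 0 0 0 0 3; 0 0 0 0 0 0 3; 0 0 0 0 0 0 3; 0 0 0 0 0 0 3"

```text
time: 2.97
tcp_pos: [0.5329, -0.3927, 0.0048]
tool_rot: [1.648, 0.851, -1.647]
ft_force: [-0.4, -0.7, 0.3]
grip_width: 0.35
```

```bash
python3 -c "
from h import *
plan(649,119,100,5)"
```

```text
t 2.97 tcp [ 532.9 -392.7    4.8] yaw -35.4 q6 -0.07 q1 -0.69 tilt [ 0. -0. -1.] f [-0.4 -0.7  0.3] w 0.350
turn about x -40.4 deg; dx -9.52 dy 16.03 dz -49.96 cm (yz norm 52.5)
```

```bash
python3 -c "
from h import *
save('wrist','w2.png')
c=save('scene','s2.png')
cv2.imwrite('pics/s2.png',cv2.resize(c['pixels'][230:384,60:260,::-1],None,fx=3,fy=3))"
```

```text
(no output)
```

View pics/w2.png

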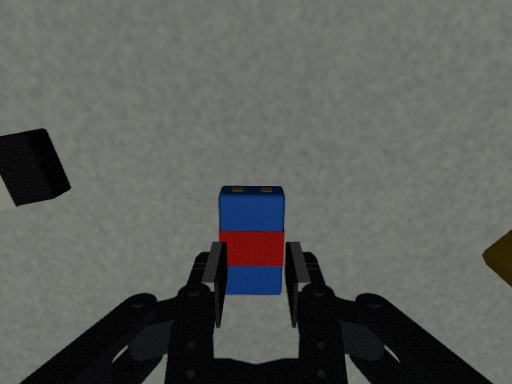

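The pads look to be at the pack's sides, at (222,270) and (292,270), with the centre slightly off towards its near end. The reported width of 30 mm is suspicious, so I'll check from the side.

View pics/s2.png

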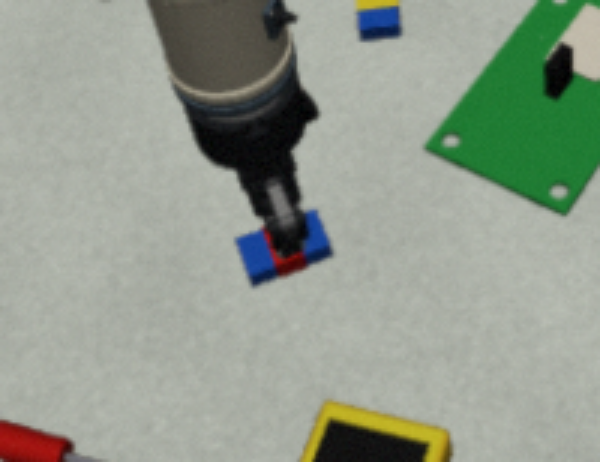

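>>> arm_command --steps "0 0 0 0 0 0 2; 0 0 0 0 0 0 2; 0 0 0 0 0 0 2"

```text
time: 3.32
tcp_pos: [0.5328, -0.3927, 0.0045]
tool_rot: [1.648, 0.851, -1.648]
ft_force: [0.3, -0.1, 0.2]
grip_width: 0.234
```

```bash
python3 -c "
from h import *
s=env.sense(); c=env.read_camera('wrist'); T=camT(c,s)
cv2.imwrite('pics/w3.png',cv2.resize(c['pixels'][150:384,140:370,::-1],None,fx=2.5,fy=2.5))
Z=c['z_map']
def pt(u,v):
    p=ray(c,T,[[u,v]],0)[0]; o=T[:3,3]; f=-T[:3,2]; d=(p-o); d/=d@f; return ((o+d*Z[v,u])*1000).round(1)
for u,v in [(100,60),(400,60),(252,210),(252,250),(230,215),(275,215)]: print(u,v,pt(u,v))
for v in range(235,330,10): print(v,[tuple(pt(u,v)) for u in (245,240,235,230,225,220)])
"
```

```text
100 60 [ 5.254e+02 -2.690e+02  1.000e-01]
400 60 [ 6.495e+02 -3.568e+02  1.000e-01]
252 210 [ 545.  -374.5   17.9]
252 250 [ 530.7 -394.4   17.6]
230 215 [ 533.8 -369.8   18.5]
275 215 [ 553.3 -384.2   17.6]
235 [(np.float64(533.1), np.float64(-384.5), np.float64(17.7)), (np.float64(530.9), np.float64(-382.8), np.float64(18.0)), (np.float64(528.6), np.float64(-381.2), np.float64(18.0)), (np.float64(526.0), np.float64(-380.0), np.float64(16.9)), (np.float64(523.7), np.float64(-378.4), np.float64(16.9)), (np.float64(521.5), np.float64(-376.7), np.float64(17.1))]
245 [(np.float64(529.8), np.float64(-389.1), np.float64(18.7)), (np.float64(527.1), np.float64(-388.0), np.float64(17.5)), (np.float64(532.5), np.float64(-378.1), np.float64(38.0)), (np.float64(530.8), np.float64(-376.4), np.float64(38.7)), (np.float64(528.5), np.float64(-375.3), np.float64(38.0)), (np.float64(518.1), np.float64(-381.4), np.float64(17.8))]
255 [(np.float64(526.0), np.float64(-394.3), np.float64(18.6)), (np.float64(523.5), np.float64(-392.9), np.float64(18.0)), (np.float64(529.8), np.float64(-382.0), np.float64(
[... 1995 characters left out ...]
491.6), np.float64(-440.7), np.float64(-0.9)), (np.float64(489.1), np.float64(-438.4), np.float64(-0.4)), (np.float64(486.1), np.float64(-436.7), np.float64(-0.9)), (np.float64(523.1), np.float64(-390.5), np.float64(68.3)), (np.float64(526.1), np.float64(-384.5), np.float64(76.1)), (np.float64(531.8), np.float64(-376.0), np.float64(88.1))]
325 [(np.float64(486.9), np.float64(-447.2), np.float64(-0.5)), (np.float64(484.0), np.float64(-445.3), np.float64(-0.7)), (np.float64(481.0), np.float64(-443.6), np.float64(-1.1)), (np.float64(519.7), np.float64(-395.0), np.float64(67.7)), (np.float64(523.7), np.float64(-387.7), np.float64(76.8)), (np.float64(535.4), np.float64(-373.0), np.float64(97.7))]
```

View pics/w3.png

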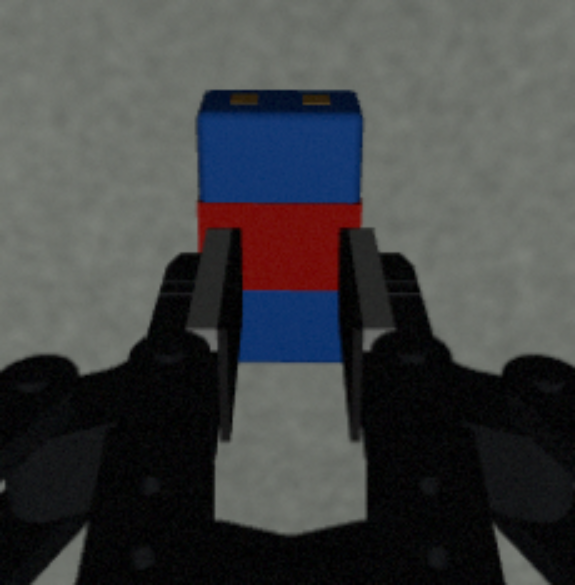

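The depth map puts the pad tips at z≈38 mm while the TCP reads 4.5 mm, and the jaws closed to 20 mm unopposed above the pack. So the real finger ends are about 30 mm behind the reported TCP. I'll open and go down in guarded steps.

>>> arm_command --steps "0 0 0 0 0 0 6; 0 0 0 0 0 0 6; 0 0 0 0 0 0 6; 0 0 0 0 0 0 6; 0 0 0 0 0 0 6; 0.7 0 0 0 0 0 6; 0.7 0 0 0 0 0 6; 0 0 0 0 0 0 6"

```text
time: 4.03
tcp_pos: [0.5318, -0.3918, -0.0121]
tool_rot: [1.647, 0.854, -1.65]
ft_force: [-0.7, 0.5, -1.2]
grip_width: 0.699
```

```bash
python3 -c "
from h import *
s=env.sense(); c=env.read_camera('wrist'); T=camT(c,s)
plan(532,-391.5,-28,-35.5,s)
Z=c['z_map'];v,u=np.nonzero(Z>0)
K=np.array(c['intrinsics']);p=cv2.undistortPoints(np.c_[u,v].astype(float).reshape(-1,1,2),K,np.array([c['k1'],0,0,0])).reshape(-1,2)
d=Z[v,u][:,None]*np.c_[p[:,0],-p[:,1],-np.ones(len(p))]
t=d@np.array(c['T_tool_cam'])[:3,:3].T+np.array(c['T_tool_cam'])[:3,3]
w=d@T[:3,:3].T+T[:3,3]
k=(abs(t[:,2])<.013)&(abs(t[:,1])<.06)&(w[:,2]>.024)   # finger points, tool frame
q=t[k]*1000; print(len(q),'finger max x',np.percentile(q[:,0],[50,98,99.8]).round(1))
for a in (-45,-35,-25,25,35,45): 
  m=abs(q[:,1]-a)<5; print(a,m.sum(), q[m].max(0).round(1) if m.any() else '')
"
```

```text
t 4.03 tcp [ 531.8 -391.8  -12.1] yaw -35.4 q6 -0.07 q1 -0.69 tilt [-0.003  0.002 -1.   ] f [-0.7  0.5 -1.2] w 0.699
turn about x 0.1 deg; dx 1.59 dy 0.00 dz -0.04 cm (yz norm 0.0)
17241 finger max x [-85.9 -40.7 -36.7]
-45 2514 [-38.4 -40.   11.5]
-35 1358 [-36.  -30.    5.5]
-25 1260 [-36.  -25.5  10.9]
25 11 [-83.1  29.8 -12.4]
35 2176 [-36.2  40.   10.5]
45 1742 [-38.   50.    6.9]
```

Confirmed: the fingertips sit about 36 mm behind the reported TCP at this opening, with no contact at TCP z=-12 mm. I'll use that measured offset and aim for TCP z=-31.

>>> arm_command --steps "0.7 0 0 0 0 0 6; 0.7 0 0 0 0 0 6; 0.5 0 0 0 0 0 6; 0 0 0 0 0 0 6; 0 0 0 0 0 0 3; 0 0 0 0 0 0 3; 0 0 0 0 0 0 3; 0 0 0 0 0 0 3; 0 0 0 0 0 0 3; 0 0 0 0 0 0 3"

```text
time: 4.92
tcp_pos: [0.5333, -0.3931, -0.0274]
tool_rot: [1.648, 0.849, -1.647]
ft_force: [0.6, -0.3, 4.9]
grip_width: 0.413
```

```bash
python3 -c "
from h import *
plan(649,119,70,5.5)"
```

```text
t 4.92 tcp [ 533.3 -393.1  -27.4] yaw -35.4 q6 -0.07 q1 -0.69 tilt [ 0.001 -0.001 -1.   ] f [ 0.6 -0.3  4.9] w 0.413
turn about x -40.9 deg; dx -9.74 dy 16.43 dz -49.86 cm (yz norm 52.5)
```

>>> arm_command --steps "-1 0 0 0 0 0 3; -2 0 0 0 0 0 3; -2 0 0 -6.8 0 0 3; -2 0 0 -6.8 0 0 3; -1.7 0 0 -6.8 0 0 3; -1 0 0 -6.8 0 0 3; 0 0 0 -6.8 0 0 3; 0 0 0 -6.9 0 0 3; 0 0 0 0 0 0 3" --force 60

```text
time: 5.67
tcp_pos: [0.5326, -0.3925, 0.0687]
tool_rot: [1.135, 1.256, -1.135]
ft_force: [-1.2, 0.2, -1.0]
grip_width: 0.405
```

>>> arm_command --steps "0 1.17 -3.56 0 0 0 3; 0 1.17 -3.56 0 0 0 3; 0 1.17 -3.56 0 0 0 3; 0 1.17 -3.56 0 0 0 3; 0 1.17 -3.56 0 0 0 3; 0 1.17 -3.56 0 0 0 3; 0 1.17 -3.56 0 0 0 3; 0 1.17 -3.56 0 0 0 3; 0 1.17 -3.56 0 0 0 3; 0 1.17 -3.56 0 0 0 3; 0 1.17 -3.56 0 0 0 3; 0 1.17 -3.56 0 0 0 3; 0 1.17 -3.56 0 0 0 3; 0 1.17 -3.56 0 0 0 3; 0 0 0 0 0 0 3; 0 0 0 0 0 0 3"

```text
time: 7.0
tcp_pos: [0.6472, 0.1214, 0.0677]
tool_rot: [1.137, 1.255, -1.139]
ft_force: [-0.8, 0.5, -1.7]
grip_width: 0.41
```

```bash
python3 -c "
from h import *
s=env.sense(); c=save('wrist','w4.png');plan(649,119,70,5.5,s)"
```

```text
t 7.00 tcp [647.2 121.4  67.7] yaw 5.5 q6 0.04 q1 0.13 tilt [-0.002 -0.    -1.   ] f [-0.8  0.5 -1.7] w 0.410
turn about x 0.0 deg; dx -0.23 dy 0.15 dz 0.25 cm (yz norm 0.3)
```

View pics/w4.png

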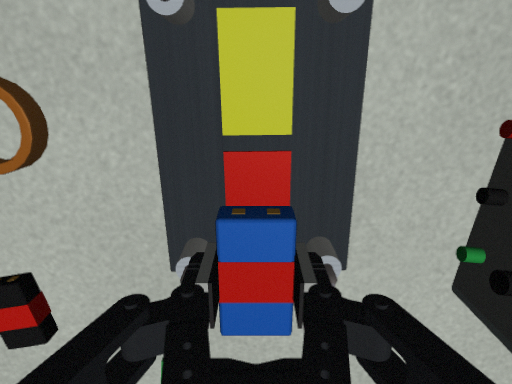

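The red-banded pack is held square, at (256,270). The rack is below with the yellow pad fully visible at (256,71) and the red pad partly hidden.

```bash
python3 -c "
from h import *
s=env.sense(); c=env.read_camera('wrist'); T=camT(c,s)
z=s['tcp_pos'][2]+.0454
P=ray(c,T,[[256,219.5],[256,334.5],[217.5,225],[295,225]],z)*1000; print('pack ends/sides',P.round(1)); pc=P[:2].mean(0); print('pack len',np.linalg.norm(P[0]-P[1]),'w',np.linalg.norm(P[2]-P[3]),'pack c',pc.round(1))
b=blob(c,T,'yellow',.010); print('yel',b)
r=blob(c,T,'red',.010,(200,140,310,206)); print('red part',r)
a=np.radians(b[2]); u=np.array([np.cos(a),np.sin(a)]); u*=np.sign(-u[1])
print('red from yellow',b[:2]+92*u)
plan(*(s['tcp_pos'][:2]*1000+b[:2]+92*u-pc[:2]),-14,b[2]+90,s)"
```

```text
pack ends/sides [[646.5 149.3 113.2]
 [652.4  87.8 113.2]
 [630.1 145.1 113.2]
 [663.5 148.4 113.2]]
pack len 61.8372762636433 w 33.59019351694264 pack c [649.5 118.5 113.2]
yel [ 643.8  179.9  -83.8  143.1   50.6 9670. ]
red part [ 648.4  137.7    6.3   50.2   44.8 3781. ]
red from yellow [653.73594072  88.43811131]
t 7.05 tcp [647.3 119.7  67.8] yaw 5.5 q6 0.04 q1 0.13 tilt [-0.002 -0.001 -1.   ] f [ 0.4 -0.6 -1.6] w 0.410
turn about x -0.7 deg; dx 8.18 dy 0.10 dz 3.04 cm (yz norm 3.0)
```

```bash
python3 -c "
from h import *
s=env.sense(); c=env.read_camera('wrist'); T=camT(c,s)
Z=c['z_map']; f=-T[:3,2]; o=T[:3,3]
for u,v in [(256,235),(256,325)]:
    d=ray(c,T,[[u,v]],0)[0]-o; d/=d@f; zt=(o+d*Z[v,u]); print('pack top',zt.round(4),'rel tcp',zt[2]-s['tcp_pos'][2])
z=zt[2]
P=ray(c,T,[[256,219.5],[256,334.5]],z)*1000; pc=P.mean(0); print('len',np.linalg.norm(P[0]-P[1]),'pack c',pc.round(1))
b=blob(c,T,'yellow',.010,(205,0,310,150)); print('yel',b)
a=np.radians(b[2]); u=np.array([np.cos(a),np.sin(a)]); u*=np.sign(-u[1])
r=blob(c,T,'red',.010,(200,140,310,206)); n=np.array([u[1],-u[0]])
print('red from yellow',b[:2]+92*u)
plan(*(s['tcp_pos'][:2]*1000+b[:2]+92*u-pc[:2]),-14,b[2]+90,s)"
```

```text
pack top [0.6473 0.1403 0.1121] rel tcp 0.04413181093492004
pack top [0.652  0.0916 0.1125] rel tcp 0.04449179791984162
len 62.29638002173319 pack c [649.6 116.9 112.5]
yel [ 640.5  211.2  -83.6   80.    50.5 9693. ]
red from yellow [650.75514176 119.77335144]
t 7.10 tcp [647.3 118.7  68. ] yaw 5.4 q6 0.04 q1 0.13 tilt [-0.001 -0.001 -1.   ] f [ 0.   0.7 -0.8] w 0.408
turn about x -1.0 deg; dx 8.20 dy 0.15 dz -0.28 cm (yz norm 0.3)
```

>>> arm_command --steps "1.5 0.15 -0.3 -1 0 0 3; 2 0 0 0 0 0 3; 2 0 0 0 0 0 3; 1.2 0 0 0 0 0 3; 0 0 0 0 0 0 3; 0 0 0 0 0 0 3; 0 0 0 0 0 0 3"

```text
time: 7.73
tcp_pos: [0.6496, 0.122, 0.0027]
tool_rot: [1.126, 1.26, -1.124]
ft_force: [-0.3, 0.1, -0.4]
grip_width: 0.404
```

```bash
python3 -c "
from h import *
plan(648.5,121.6,-15.5,6.4)"
```

```text
t 7.73 tcp [649.6 122.    2.7] yaw 6.5 q6 0.02 q1 0.13 tilt [ 0.002  0.    -1.   ] f [-0.3  0.1 -0.4] w 0.404
turn about x 0.1 deg; dx 1.82 dy -0.12 dz 0.03 cm (yz norm 0.1)
```

>>> arm_command --steps "0.9 -0.1 0 0 0 0 3; 0.8 0 0 0 0 0 3; 0 0 0 0 0 0 3; 0 0 0 0 0 0 3; 0 0 0 0 0 0 3"

```text
time: 8.15
tcp_pos: [0.648, 0.1223, -0.0154]
tool_rot: [1.125, 1.261, -1.125]
ft_force: [0.6, 0.2, -1.0]
grip_width: 0.405
```

>>> arm_command --steps "0.1 0 0 0 0 0 3; 0 0 0 0 0 0 3.8; 0 0 0 0 0 0 4.6; 0 0 0 0 0 0 5.4; 0 0 0 0 0 0 5.4; 0 0 0 0 0 0 5.4; -2 0 0 0 0 0 5.4; -3 0 0 0 0 0 5.4; -3 0 0 0 0 0 6; -3 0 0 0 0 0 6; 0 0 0 0 0 0 6; 0 0 0 0 0 0 6"

```text
time: 9.15
tcp_pos: [0.6496, 0.1225, 0.0971]
tool_rot: [1.128, 1.257, -1.12]
ft_force: [-0.6, 0.0, -0.6]
grip_width: 0.704
```

```bash
python3 -c "
from h import *
s=env.sense(); c=save('wrist','w5.png'); T=camT(c,s)
r=blob(c,T,'red',.010,(190,120,320,384)); print('red pad',r)
m=blob(c,T,'blue',.028,(190,100,320,384)); print('pack',m)
plan(453.4,-157.1,70,35.8,s)"
```

```text
red pad [ 650.4  120.1  -83.8   79.5   50.3 2798. ]
pack [ 650.   121.9  -83.4   65.2   34.8 2162. ]
t 9.15 tcp [649.6 122.5  97.1] yaw 6.5 q6 0.02 q1 0.13 tilt [ 0.006  0.001 -1.   ] f [-0.6  0.  -0.6] w 0.704
turn about x -29.3 deg; dx 2.71 dy -32.27 dz 11.19 cm (yz norm 34.2)
```

View pics/w5.png

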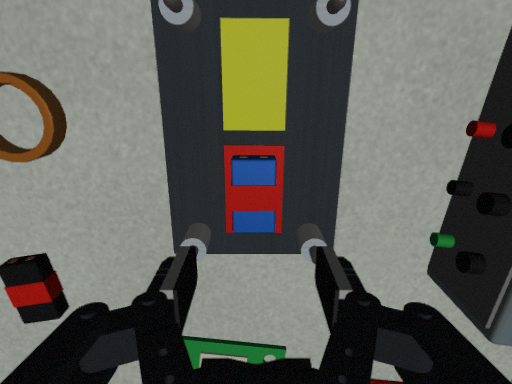

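Red pack on red pad: centres within about 2 mm and angle within 0.4° (pack at (254,195) in the view). Next, the yellow pack.

>>> arm_command --steps "0 0 0 -5.9 0 0 6; 0 0 0 -5.9 0 0 6; 0 0 0 -5.9 0 0 6; 0 0 0 -5.9 0 0 6; 0 0 0 -5.7 0 0 6; 0.2 -3.58 1.24 0 0 0 6; 0.2 -3.58 1.24 0 0 0 6; 0.2 -3.58 1.24 0 0 0 6; 0.2 -3.58 1.24 0 0 0 6; 0.2 -3.58 1.24 0 0 0 6; 0.4 -3.58 1.24 0 0 0 6; 0.4 -3.58 1.24 0 0 0 6; 0.4 -3.58 1.24 0 0 0 6; 0.4 -3.58 1.24 0 0 0 6; 0 0 0 0 0 0 6; 0 0 0 0 0 0 6; 0 0 0 0 0 0 6"

```text
time: 10.62
tcp_pos: [0.4517, -0.1564, 0.0663]
tool_rot: [0.739, 1.444, -0.738]
ft_force: [0.1, -0.6, 0.3]
grip_width: 0.702
```

```bash
python3 -c "
from h import *
s=env.sense(); c=env.read_camera('wrist'); T=camT(c,s)
H=inr(hsv(c),*MASKS['blue']); n,l,st,ce=cv2.connectedComponentsWithStats(H)
for i in range(1,n):
    if st[i,4]>100: print(st[i],ce[i].round())
p=cv2.projectPoints
W=np.linalg.inv(T)@np.array([.4534,-.1571,.018,1]); K=np.array(c['intrinsics']); u=K[0,2]+K[0,0]*W[0]/-W[2]; v=K[1,2]+K[0,0]*-W[1]/-W[2]; print('expected px',u,v)
u=int(u);v=int(v);m=blob(c,T,'blue',.018,(max(u-65,0),max(v-65,0),u+65,v+65)); print('pack',m)
plan(m[0],m[1],-28,m[2]+90,s)"
```

```text
[ 232  164   49   29 1356] [256. 178.]
[ 235  220   46   24 1057] [258. 232.]
expected px 254.94796432969034 205.21425874748675
pack [ 453.7 -155.2  -52.9   66.4   34.8 2423. ]
t 10.62 tcp [ 451.7 -156.4   66.3] yaw 35.8 q6 -1.03 q1 -0.41 tilt [-0.002  0.001 -1.   ] f [ 0.1 -0.6  0.3] w 0.702
turn about x -1.3 deg; dx 9.43 dy 0.24 dz 0.02 cm (yz norm 0.2)
```

>>> arm_command --steps "2.3 0.2 0 -1.3 0 0 6; 2.5 0 0 0 0 0 6; 2.3 0 0 0 0 0 6; 1.5 0 0 0 0 0 6; 0.7 0 0 0 0 0 6; 0 0 0 0 0 0 6; 0 0 0 0 0 0 3; 0 0 0 0 0 0 3; 0 0 0 0 0 0 3; 0 0 0 0 0 0 3; 0 0 0 0 0 0 3; 0 0 0 0 0 0 3"

```text
time: 11.67
tcp_pos: [0.4551, -0.156, -0.0236]
tool_rot: [0.72, 1.445, -0.719]
ft_force: [0.6, 1.4, 5.7]
grip_width: 0.404
```

```bash
python3 -c "
from h import *
plan(640,211,70,6.3)"
```

```text
t 11.67 tcp [ 455.1 -156.   -23.6] yaw 37.1 q6 -1.05 q1 -0.40 tilt [ 0.003 -0.001 -1.   ] f [0.6 1.4 5.7] w 0.404
turn about x 30.8 deg; dx -9.36 dy 22.41 dz -34.45 cm (yz norm 41.1)
```

>>> arm_command --steps "-1 0 0 0 0 0 3; -2 0 0 0 0 0 3; -2 0 0 6.2 0 0 3; -2 0 0 6.2 0 0 3; -1.5 0 0 6.2 0 0 3; -0.9 0 0 6.2 0 0 3; 0 0 0 6 0 0 3; 0 0 0 0 0 0 3"

```text
time: 12.33
tcp_pos: [0.454, -0.156, 0.0699]
tool_rot: [1.13, 1.256, -1.13]
ft_force: [0.1, 0.5, -1.2]
grip_width: 0.401
```

>>> arm_command --steps "0 2.04 -3.13 0 0 0 3; 0 2.04 -3.13 0 0 0 3; 0 2.04 -3.13 0 0 0 3; 0 2.04 -3.13 0 0 0 3; 0 2.04 -3.13 0 0 0 3; 0 2.04 -3.13 0 0 0 3; 0 2.04 -3.13 0 0 0 3; 0 2.04 -3.13 0 0 0 3; 0 2.04 -3.13 0 0 0 3; 0 2.04 -3.13 0 0 0 3; 0 2.04 -3.13 0 0 0 3; 0 0 0 0 0 0 3; 0 0 0 0 0 0 3; 0 0 0 0 0 0 3"

```text
time: 13.5
tcp_pos: [0.6382, 0.2108, 0.0676]
tool_rot: [1.124, 1.261, -1.128]
ft_force: [-0.0, -1.2, -0.2]
grip_width: 0.401
```

```bash
python3 -c "
from h import *
s=env.sense(); c=env.read_camera('wrist'); T=camT(c,s)
Z=c['z_map']; f=-T[:3,2]; o=T[:3,3]
m=inr(hsv(c),*MASKS['blue']); m[:150]=0; v,u=np.nonzero(m); zz=[]
for U,V in list(zip(u,v))[::40]:
    d=ray(c,T,[[U,V]],0)[0]-o; d/=d@f; zz.append((o+d*Z[V,U])[2])
z=np.median(zz); print('pack top',z,'rel',z-s['tcp_pos'][2], u.min(),u.max(),v.min(),v.max())
P=blob(c,T,'blue',z,(150,150,360,384)); print('pack',P)
col=m[:,256]; print('rows',np.nonzero(col)[0][[0,-1]])
plan(640.5,211.2,-15,6.3,s)
r=blob(c,T,'yellow',.010,(205,100,310,250)); print('yellow part',r)"
```

```text
pack top 0.10837383970421134 rel 0.04077167168964893 216 295 199 343
pack [ 640.4  208.5  -83.4   79.4   35.8 7031. ]
rows [200 343]
t 13.50 tcp [638.2 210.8  67.6] yaw 6.5 q6 0.16 q1 0.27 tilt [-0.002 -0.001 -1.   ] f [-0.  -1.2 -0.2] w 0.401
turn about x 0.2 deg; dx 8.26 dy 0.23 dz -0.02 cm (yz norm 0.2)
yellow part [ 638.7  228.6    6.5   50.5   45.6 3430. ]
```

```bash
python3 -c "
from h import *
s=env.sense(); c=env.read_camera('wrist'); T=camT(c,s)
cv2.imwrite('pics/w6.png',c['pixels'][:,:,::-1])
Z=c['z_map']; f=-T[:3,2]; o=T[:3,3]
for V in range(196,350,8):
    d=ray(c,T,[[256,V]],0)[0]-o; d/=d@f; print(V,((o+d*Z[V,256])*1000).round(1),c['pixels'][V,256])"
```

```text
196 [640.  213.4  10. ] [159 163  30]
204 [636.8 241.5  99.6] [ 6 22 47]
212 [636.9 241.1 108.4] [ 15  49 103]
220 [637.3 237.8 109.6] [ 26  72 142]
228 [637.7 233.8 109.6] [ 27  71 142]
236 [638.2 229.4 108.7] [ 23  72 142]
244 [638.6 225.6 109.2] [ 28  72 144]
252 [639.1 221.3 108.9] [ 25  69 140]
260 [639.6 217.2 109. ] [159 156  23]
268 [640.  213.5 110. ] [160 157  25]
276 [640.6 208.4 108.9] [161 159  29]
284 [641.  204.9 110.2] [160 156  24]
292 [641.6 200.  109.6] [159 154  19]
300 [642.2 194.7 108.8] [ 22  68 140]
308 [642.6 190.8 109.8] [ 26  69 139]
316 [643.2 185.1 108.7] [ 20  66 137]
324 [643.8 180.5 109. ] [ 23  67 137]
332 [653.1  98.5  26.3] [ 24  69 139]
340 [654.1  89.6  25.7] [ 22  65 137]
348 [657.2  62.3   7.2] [39 43 46]
```

View pics/w6.png

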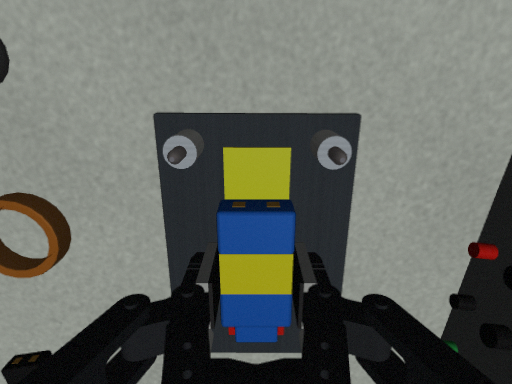

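The pack is held flat with ends at rows 212 and 326, and needs about 1.5 mm of correction.

>>> arm_command --steps "1.5 0.1 -0.15 0.2 0 0 3; 2 0 0 0 0 0 3; 2 0 0 0 0 0 3; 1.5 0 0 0 0 0 3; 0.6 0 0 0 0 0 3; 0.4 0 0 0 0 0 3; 0 0 0 0 0 0 3; 0 0 0 0 0 0 3; 0 0 0 0 0 0 3"

```text
time: 14.35
tcp_pos: [0.6405, 0.213, -0.0098]
tool_rot: [1.132, 1.256, -1.128]
ft_force: [1.2, 0.4, -1.4]
grip_width: 0.404
```

```bash
python3 -c "
from h import *
plan(638.8,212.2,-13.7,6.3)"
```

```text
t 14.35 tcp [640.5 213.   -9.8] yaw 6.1 q6 0.16 q1 0.27 tilt [ 0.002  0.001 -1.   ] f [ 1.2  0.4 -1.4] w 0.404
turn about x -0.2 deg; dx 0.39 dy -0.18 dz 0.06 cm (yz norm 0.2)
```

>>> arm_command --steps "0.35 -0.15 0.05 -0.2 0 0 3; 0 0 0 0 0 0 3; 0 0 0 0 0 0 3; 0 0 0 0 0 0 3.8; 0 0 0 0 0 0 4.6; 0 0 0 0 0 0 5.4; 0 0 0 0 0 0 5.4; 0 0 0 0 0 0 5.4; -2 0 0 0 0 0 5.4; -3 0 0 0 0 0 5.4; -3 0 0 0 0 0 6; -3 0 0 0 0 0 6; 0 0 0 0 0 0 6; 0 0 0 0 0 0 6"

```text
time: 15.52
tcp_pos: [0.6397, 0.2126, 0.0985]
tool_rot: [1.131, 1.256, -1.123]
ft_force: [0.5, -0.1, -1.2]
grip_width: 0.706
```

```bash
cat >> h.py <<'E'
def circles(c,m,T,z,amin=60,amax=2500):
    n,l,st,ce=cv2.connectedComponentsWithStats(m)
    out=[]
    for i in range(1,n):
        if amin<st[i,4]<amax: out.append((ce[i].round(1),st[i,2:].tolist(),(ray(c,T,[ce[i]],z)[0][:2]*1000).round(1)))
    return out
E
python3 -c "
from h import *
s=env.sense(); c=save('wrist','w7.png'); T=camT(c,s)
H=hsv(c); b=[blob(c,T,k,z,(190,100,320,384)) for k,z in (('yellow',.010),('blue',.028),('red',.010))]; print(b)
plan(0,0,0,0,s)
plan(636,-160,80,-1.2,s)"
```

```text
[array([ 642. ,  198.4,  -83.7,  106.3,   50.5, 2855. ]), array([ 645.4,  168. ,  -83.6,  158.1,   35.6, 3939. ]), array([ 650.5,  120.1,  -83.8,   78.4,   50.2, 1987. ])]
t 15.52 tcp [639.7 212.6  98.5] yaw 6.3 q6 0.16 q1 0.27 tilt [ 0.006  0.002 -1.   ] f [ 0.5 -0.1 -1.2] w 0.706
turn about x 6.3 deg; dx 9.85 dy -63.97 dz 21.26 cm (yz norm 67.4)
t 15.52 tcp [639.7 212.6  98.5] yaw 6.3 q6 0.16 q1 0.27 tilt [ 0.006  0.002 -1.   ] f [ 0.5 -0.1 -1.2] w 0.706
turn about x 7.5 deg; dx 1.85 dy 0.41 dz 37.26 cm (yz norm 37.3)
```

View pics/w7.png

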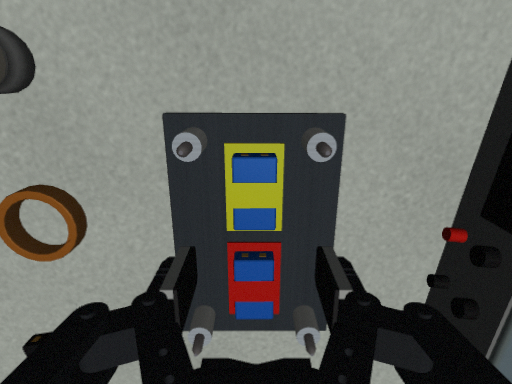

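Both packs sit squarely on their pads, at (254,190) and (254,280). Next, the tray: I'll hover higher and offset to see all four holes.

>>> arm_command --steps "-1 0 0 3.7 0 0 6; -1 0 0 3.8 0 0 6; -0.5 0.03 3.57 0 0 0 6; -0.5 0.03 3.57 0 0 0 6; -0.5 0.03 3.57 0 0 0 6; -0.5 0.03 3.57 0 0 0 6; 0 0.03 3.57 0 0 0 6; 0 0.03 3.57 0 0 0 6; 0 0.03 3.57 0 0 0 6; 0 0.03 3.57 0 0 0 6; 0 0.03 3.57 0 0 0 6; 0 0.03 3.57 0 0 0 6; 0 0.03 3.57 0 0 0 6; 0 0.03 3.57 0 0 0 6; 0 0 0 0 0 0 6; 0 0 0 0 0 0 6; 0 0 0 0 0 0 6; 0 0 0 0 0 0 6"

```text
time: 17.07
tcp_pos: [0.6329, -0.2147, 0.134]
tool_rot: [1.223, 1.202, -1.224]
ft_force: [0.4, 1.1, -0.7]
grip_width: 0.704
```

```bash
python3 -c "
from h import *
s=env.sense(); c=save('wrist','w8.png'); T=camT(c,s)
H=hsv(c); g=inr(H,*MASKS['green'])
cs,h=cv2.findContours(g,cv2.RETR_CCOMP,cv2.CHAIN_APPROX_NONE)
for q,hh in zip(cs,h[0]):
    a=cv2.contourArea(q)
    if a>60: 
        m=cv2.moments(q); u=[m['m10']/m['m00'],m['m01']/m['m00']]; print('hole' if hh[3]>=0 else 'out',a,np.round(u,1),(ray(c,T,[u],.005)[0][:2]*1000).round(1),cv2.boundingRect(q))
print(blob(c,T,'green',.005))
plan(636,-160,80,-1.2,s)"
```

```text
out 30085.5 [258.  107.6] [ 637.8 -150.4] (181, 0, 157, 221)
hole 160.0 [306.3 204.6] [ 685.7 -247.1] (299, 198, 16, 15)
hole 157.5 [209.1 204.5] [ 586.4 -245.3] (202, 198, 16, 14)
hole 564.0 [258.5 121. ] [ 638.  -162.5] (251, 102, 16, 39)
hole 5589.5 [258.4  49.3] [ 638.9 -101.8] (227, 3, 64, 95)
[  637.6  -164.4    88.9   198.5   129.6 24252. ]
t 17.07 tcp [ 632.9 -214.7  134. ] yaw -1.1 q6 -0.36 q1 -0.38 tilt [-0.002  0.001 -1.   ] f [ 0.4  1.1 -0.7] w 0.704
turn about x 0.1 deg; dx 5.40 dy 0.19 dz -5.48 cm (yz norm 5.5)
```

View pics/w8.png

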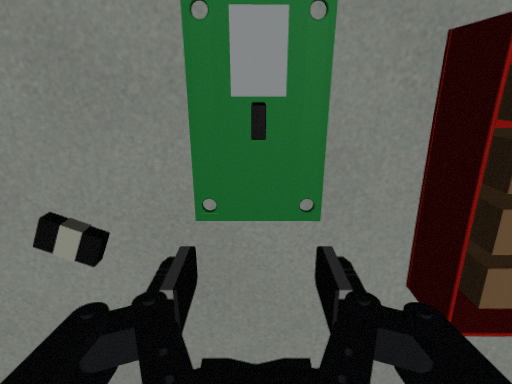

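The tray is square at (258,110), with near holes at (209,205) and (306,205), the handle at (258,121) and the white pad at the top (+y side). Tray centre ≈ (637.7, -158), yaw -1°.

>>> arm_command --steps "1 0.24 -2.8 0 0 0 6; 1 0.24 -2.8 0 0 0 6; 2.8 0 0 0 0 0 6; 2.8 0 0 0 0 0 6; 2.8 0 0 0 0 0 5; 0 0 0 0 0 0 5; 0 0 0 0 0 0 5; 0 0 0 0 0 0 5"

```text
time: 17.78
tcp_pos: [0.6399, -0.1598, 0.0331]
tool_rot: [1.224, 1.198, -1.222]
ft_force: [0.0, -0.0, 0.2]
grip_width: 0.585
```

```bash
python3 -c "
from h import *
s=env.sense(); c=env.read_camera('wrist'); T=camT(c,s)
H=hsv(c); g=inr(H,*MASKS['green']); Z=c['z_map']
cs,h=cv2.findContours(g,cv2.RETR_CCOMP,cv2.CHAIN_APPROX_NONE)
for q,hh in zip(cs,h[0]):
    a=cv2.contourArea(q)
    if a>60: 
        m=cv2.moments(q); u=[m['m10']/m['m00'],m['m01']/m['m00']]; print('hole' if hh[3]>=0 else 'out',a,np.round(u,1),(ray(c,T,[u],.005)[0][:2]*1000).round(1),cv2.boundingRect(q))
dk=((H[:,:,2]<50)&(Z>0)).astype(np.uint8)*255
v,u=np.nonzero(dk); 
K=np.array(c['intrinsics']);p=cv2.undistortPoints(np.c_[u,v].astype(float).reshape(-1,1,2),K,np.array([c['k1'],0,0,0])).reshape(-1,2)
w=(Z[v,u][:,None]*np.c_[p[:,0],-p[:,1],-np.ones(len(p))])@T[:3,:3].T+T[:3,3]
k=(abs(w[:,2]-.045)<.0025)&(abs(w[:,0]-.6377)<.013)&(abs(w[:,1]+.158)<.03)
print('handle top',k.sum(),cv2.minAreaRect((w[k,:2]*1000).astype(np.float32)))
plan(637.7,-158,-16,-1.0,s)"
```

```text
out 50718.5 [249.9 171.4] [ 638.5 -128.8] (135, 45, 228, 292)
hole 1423.5 [249.  229.7] [ 636.9 -170.7] (238, 195, 23, 69)
hole 9794.5 [249.3 129.2] [ 638.8 -101.6] (205, 71, 89, 120)
hole 537.5 [332.8  76.9] [688.8 -72.2] (320, 63, 27, 29)
hole 525.0 [165.3  76.5] [590.3 -70.2] (153, 63, 26, 29)
handle top 938 ((637.6541137695312, -158.75775146484375), (28.180644989013672, 11.829923629760742), 89.19055938720703)
t 17.78 tcp [ 639.9 -159.8   33.1] yaw -1.1 q6 -0.28 q1 -0.30 tilt [ 0.002 -0.001 -1.   ] f [ 0.  -0.   0.2] w 0.585
turn about x -0.1 deg; dx 4.91 dy -0.22 dz -0.18 cm (yz norm 0.3)
```

>>> arm_command --steps "1.5 -0.2 -0.1 -0.1 0 0 4; 1.5 0 0 0 0 0 4; 1.2 0 0 0 0 0 4; 0.7 0 0 0 0 0 4; 0 0 0 0 0 0 4; 0 0 0 0 0 0 0.5; 0 0 0 0 0 0 0.5; 0 0 0 0 0 0 0.5; 0 0 0 0 0 0 0.5; 0 0 0 0 0 0 0.5; 0 0 0 0 0 0 0.5; 0 0 0 0 0 0 0.5" --force 110

```text
time: 18.83
tcp_pos: [0.638, -0.1596, -0.0163]
tool_rot: [1.224, 1.198, -1.221]
ft_force: [1.2, -0.5, 5.8]
grip_width: 0.125
```

```bash
python3 -c "
from h import *
plan(645.5,165.6,60,6.3)"
```

```text
t 18.83 tcp [ 638.  -159.6  -16.3] yaw -1.1 q6 -0.28 q1 -0.30 tilt [ 0.003 -0.001 -1.   ] f [ 1.2 -0.5  5.8] w 0.125
turn about x -7.4 deg; dx -7.63 dy 4.32 dz -32.24 cm (yz norm 32.5)
```

>>> arm_command --steps "-0.7 0 0 0 0 0 0.5; -1.4 0 0 0 0 0 0.5; -2 0 0 0 0 0 0.5; -2 0 0 0 0 0 0.5; -1.5 0 0 0 0 0 0.5; 0 0 0 0 0 0 0.5; 0 0 0 -3.7 0 0 0.5; 0 0 0 -3.7 0 0 0.5; 0 0 0 0 0 0 0.5; 0 0 0 0 0 0 0.5"

```text
time: 19.67
tcp_pos: [0.6364, -0.1591, 0.0569]
tool_rot: [1.128, 1.26, -1.13]
ft_force: [0.2, -0.5, -2.6]
grip_width: 0.126
```

>>> arm_command --steps "0 0.2 -1.5 0 0 0 0.5; 0 0.4 -2.8 0 0 0 0.5; 0 0.4 -3.2 0 0 0 0.5; 0 0.4 -3.2 0 0 0 0.5; 0 0.4 -3.2 0 0 0 0.5; 0 0.4 -3.2 0 0 0 0.5; 0 0.4 -3.2 0 0 0 0.5; 0 0.4 -3.2 0 0 0 0.5; 0 0.4 -3.2 0 0 0 0.5; 0 0.4 -2.8 0 0 0 0.5; 0 0.4 -1.8 0 0 0 0.5; 0 0.1 -1 0 0 0 0.5; 0 0 0 0 0 0 0.5; 0 0 0 0 0 0 0.5; 0 0 0 0 0 0 0.5; 0 0 0 0 0 0 0.5"

```text
time: 21.0
tcp_pos: [0.6442, 0.165, 0.0581]
tool_rot: [1.129, 1.258, -1.129]
ft_force: [0.1, -0.1, -2.6]
grip_width: 0.123
```

```bash
python3 -c "
from h import *
s=env.sense(); c=save('wrist','w9.png'); T=camT(c,s)
plan(645.7,164.8,22,6.3,s)
g=inr(hsv(c),*MASKS['green']);
cs,h=cv2.findContours(g,cv2.RETR_CCOMP,cv2.CHAIN_APPROX_NONE)
z=s['tcp_pos'][2]+.0163+.005
for q,hh in zip(cs,h[0]):
    a=cv2.contourArea(q)
    if a>60: 
        m=cv2.moments(q); u=[m['m10']/m['m00'],m['m01']/m['m00']]; print('hole' if hh[3]>=0 else 'out',a,np.round(u,1),(ray(c,T,[u],z)[0][:2]*1000).round(1),cv2.boundingRect(q))
Z=c['z_map']
v,u=np.nonzero((g>0)&(Z>0)); 
K=np.array(c['intrinsics']);p=cv2.undistortPoints(np.c_[u,v].astype(float).reshape(-1,1,2),K,np.array([c['k1'],0,0,0])).reshape(-1,2)
w=(Z[v,u][:,None]*np.c_[p[:,0],-p[:,1],-np.ones(len(p))])@T[:3,:3].T+T[:3,3]
A=np.c_[w[:,:2]-w[:,:2].mean(0),np.ones(len(w))]; print('tray plane slopes,z',np.linalg.lstsq(A,w[:,2],rcond=None)[0].round(4), 'expected z',z)"
```

```text
t 21.00 tcp [644.2 165.   58.1] yaw 6.2 q6 0.09 q1 0.20 tilt [-0. -0. -1.] f [ 0.1 -0.1 -2.6] w 0.123
turn about x -0.1 deg; dx 3.61 dy 0.14 dz 0.03 cm (yz norm 0.1)
out 1300.5 [255.8 344.2] [653.  103.1] (236, 326, 40, 38)
out 236.0 [467.1 313.1] [769.4 139.6] (456, 305, 22, 16)
out 65470.5 [255.5 149.6] [639.9 219.9] (102, 32, 308, 273)
hole 16668.0 [255.6 141.9] [639.6 223.6] (197, 67, 118, 155)
hole 919.0 [368.   74.7] [685.4 258.2] (351, 57, 35, 37)
hole 911.0 [143.2  74.6] [587.3 247.4] (126, 57, 35, 36)
tray plane slopes,z [-0.0233  0.0102  0.0787] expected z 0.07937007038243339
```

View pics/w9.png

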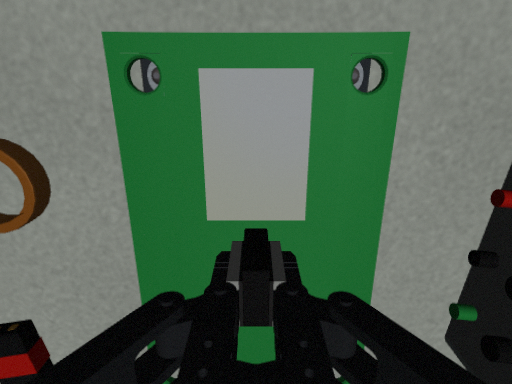

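```bash
python3 -c "
from h import *
s=env.sense(); c=env.read_camera('wrist'); T=camT(c,s); print((s['tcp_pos']*1000).round(1),yaw(s))
K=np.array(c['intrinsics']); a=np.radians(96.3); u=np.array([np.cos(a),np.sin(a)]); n=np.array([u[1],-u[0]]); C=np.array([.6455,.1656])
im=c['pixels'][:,:,::-1].copy(); im=cv2.resize(im[40:110],None,fx=6,fy=6,interpolation=cv2.INTER_CUBIC)
def px(p):
    q=np.linalg.inv(T)@np.r_[p,1]; x=q[0]/-q[2];y=-q[1]/-q[2]; f=1+c['k1']*(x*x+y*y); return np.array([K[0,2]+K[0,0]*x*f,K[1,2]+K[1,1]*y*f])
for sg in (-1,1):
    for z,col in ((.038,(255,0,255)),(.058,(0,0,255))):
        P=px(np.r_[C+sg*.05*n+.088*u,z]); print(sg,z,P.round(1)); cv2.drawMarker(im,tuple(((P-[0,40])*6+2.5).astype(int).tolist()),col,cv2.MARKER_CROSS,14,1)
cv2.imwrite('pics/w10.png',np.hstack([im[:,110*6:176*6],im[:,335*6:401*6]]))"
```

```text
[644.2 165.   58.1] 6.213543221565555
-1 0.038 [166.1  76.2]
-1 0.058 [155.3  75.3]
1 0.038 [343.4  76.2]
1 0.058 [354.   75.2]
```

View pics/w10.png

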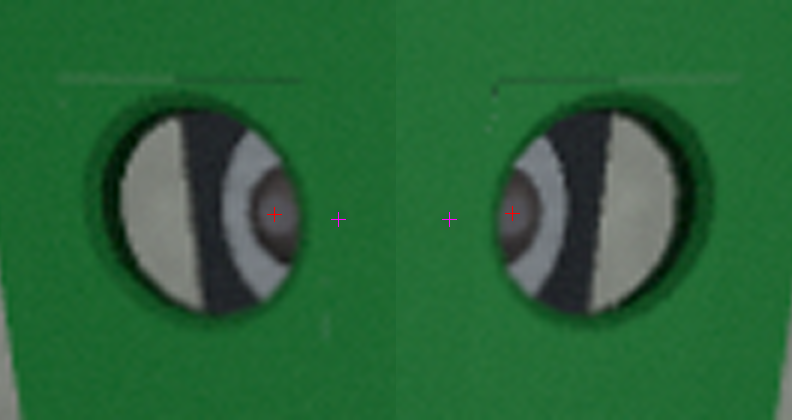

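The predicted pin tips (red crosses) match the seen tips, and hole centres match post centres to about 0.5 mm. I'll descend straight down.

>>> arm_command --steps "0.6 -0.03 0 0 0 0 0.5; 0.7 0 0 0 0 0 0.5; 0.6 0 0 0 0 0 0.5; 0.5 0 0 0 0 0 0.5; 0.3 0 0 0 0 0 0.5; 0 0 0 0 0 0 0.5; 0 0 0 0 0 0 0.5"

```text
time: 21.68
tcp_pos: [0.6436, 0.1665, 0.0306]
tool_rot: [1.127, 1.26, -1.128]
ft_force: [-0.6, 0.5, -2.3]
grip_width: 0.126
```

```bash
python3 -c "
from h import *
plan(644.2,165,22,6.2)"
```

```text
t 21.68 tcp [643.6 166.5  30.6] yaw 6.3 q6 0.09 q1 0.20 tilt [-0.001 -0.    -1.   ] f [-0.6  0.5 -2.3] w 0.126
turn about x 0.1 deg; dx 0.86 dy 0.04 dz 0.16 cm (yz norm 0.2)
```

>>> arm_command --steps "0.4 0.03 0.08 0 0 0 0.5; 0.3 0 0 0 0 0 0.5; 0.2 0 0 0 0 0 0.5; 0 0 0 0 0 0 0.5; 0 0 0 0 0 0 0.5"

```text
time: 22.1
tcp_pos: [0.6442, 0.1657, 0.0221]
tool_rot: [1.127, 1.259, -1.127]
ft_force: [-0.2, -0.1, -1.5]
grip_width: 0.124
```

>>> arm_command --steps "0.1 0 0 0 0 0 0.5; 0.05 0 0 0 0 0 0.5; 0 0 0 0 0 0 0.5; 0 0 0 0 0 0 0.5" --force 30

```text
time: 22.43
tcp_pos: [0.6444, 0.1658, 0.0217]
tool_rot: [1.128, 1.259, -1.127]
ft_force: [-3.6, -1.2, 5.4]
grip_width: 0.124
```

Contact: the tray is supported on the shoulders (+5 N). Releasing.

>>> arm_command --steps "0 0 0 0 0 0 1.6; 0 0 0 0 0 0 2.4; 0 0 0 0 0 0 3.2; 0 0 0 0 0 0 4; 0 0 0 0 0 0 4; 0 0 0 0 0 0 4; -2 0 0 0 0 0 4; -3 0 0 0 0 0 4; -3 0 0 0 0 0 6; -2 0 0 0 0 0 6; 0 0 0 0 0 0 6; 0 0 0 0 0 0 6"

```text
time: 23.43
tcp_pos: [0.6452, 0.1659, 0.1227]
tool_rot: [1.13, 1.257, -1.124]
ft_force: [-0.5, -0.4, -0.8]
grip_width: 0.705
```

```bash
cat > tray.py <<'E'
from h import *
s=env.sense(); c=save('wrist',sys.argv[1]); T=camT(c,s)
g=inr(hsv(c),*MASKS['green']); n,l,st,ce=cv2.connectedComponentsWithStats(g); g=(l==1+st[1:,4].argmax()).astype(np.uint8)*255
cs,h=cv2.findContours(g,cv2.RETR_CCOMP,cv2.CHAIN_APPROX_NONE)
for q in cs:
    a=cv2.contourArea(q)
    if a>60:
        m=cv2.moments(q); u=[m['m10']/m['m00'],m['m01']/m['m00']]; print(a,np.round(u,1),(ray(c,T,[u],.043)[0][:2]*1000).round(1),cv2.boundingRect(q))
Z=c['z_map']; v,u=np.nonzero((g>0)&(Z>0))
K=np.array(c['intrinsics']);p=cv2.undistortPoints(np.c_[u,v].astype(float).reshape(-1,1,2),K,np.array([c['k1'],0,0,0])).reshape(-1,2)
w=(Z[v,u][:,None]*np.c_[p[:,0],-p[:,1],-np.ones(len(p))])@T[:3,:3].T+T[:3,3]
k=abs(w[:,2]-.043)<.02; w=w[k]; A=np.c_[w[:,:2]-w[:,:2].mean(0),np.ones(len(w))]; print('plane slopes,z',np.linalg.lstsq(A,w[:,2],rcond=None)[0].round(4))
E
python3 tray.py w11.png; python3 -c "
from h import *
plan(525.7,395.5,100,44.9);plan(525.7,395.5,100,-135.1)"
```

```text
36256.0 [254.1 164.9] [643.5 188.1] (165, 54, 179, 242)
859.0 [254.4 200.4] [647.2 157.4] (246, 174, 18, 53)
6336.5 [254.3 121.2] [639.9 222.9] (220, 74, 70, 97)
339.5 [320.3  78.8] [685.4 259. ] (310, 68, 21, 23)
336.0 [187.8  78.8] [587.3 248. ] (177, 68, 22, 23)
plane slopes,z [-0.0004 -0.      0.0424]
t 23.48 tcp [644.3 165.7 120.4] yaw 6.3 q6 0.09 q1 0.20 tilt [ 0.  0. -1.] f [0.1 1.1 0.1] w 0.705
turn about x -38.6 deg; dx 2.04 dy 7.82 dz -24.64 cm (yz norm 25.9)
t 23.48 tcp [644.3 165.7 120.4] yaw 6.3 q6 0.09 q1 0.20 tilt [ 0.  0. -1.] f [0.1 1.1 0.1] w 0.705
turn about x 141.4 deg; dx 2.04 dy -7.82 dz 24.64 cm (yz norm 25.9)
```

View pics/w11.png

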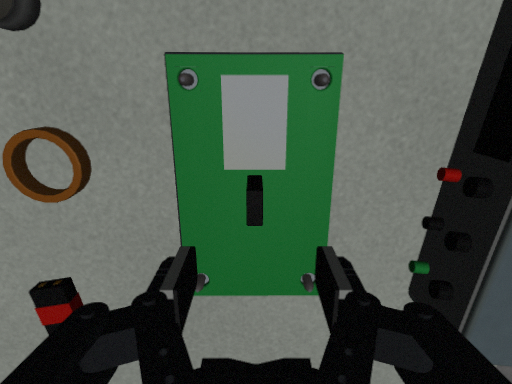

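The tray is seated: level within 0.001, top at 42.4 mm (43 nominal), with pins through all four holes at (188,79), (321,79), (203,282) and (308,282). Now the white pack.

>>> arm_command --steps "0 0 0 -6.5 0 0 6; 0 0 0 -6.4 0 0 6; 0 0 0 -6.4 0 0 6; 0 0 0 -6.4 0 0 6; 0 0 0 -6.4 0 0 6; 0 0 0 -6.5 0 0 6; 0 1.12 -3.52 0 0 0 6; 0 1.12 -3.52 0 0 0 6; 0 1.12 -3.52 0 0 0 6; 0 1.12 -3.52 0 0 0 6; 0 1.12 -3.52 0 0 0 6; 0 1.12 -3.52 0 0 0 6; 0 1.12 -3.52 0 0 0 6; 2.5 0 0 0 0 0 6; 2.5 0 0 0 0 0 6; 0 0 0 0 0 0 6; 0 0 0 0 0 0 6; 0 0 0 0 0 0 6"

```text
time: 24.98
tcp_pos: [0.5257, 0.395, 0.0705]
tool_rot: [0.615, 1.482, -0.616]
ft_force: [-0.1, 0.4, 1.6]
grip_width: 0.699
```

```bash
python3 -c "
from h import *
s=env.sense(); c=save('wrist','w12.png'); T=camT(c,s)
H=inr(hsv(c),*MASKS['blue']); n,l,st,ce=cv2.connectedComponentsWithStats(H)
for i in range(1,n):
    if st[i,4]>100: print(st[i],ce[i].round())
m=blob(c,T,'blue',.018,(190,110,320,300)); print('pack',m)
plan(m[0],m[1],-25,m[2]+90,s)"
```

```text
[ 234  157   48   30 1340] [258. 172.]
[ 237  213   46   24 1046] [260. 225.]
pack [ 525.9  399.8  -43.    66.    35.2 2394. ]
t 24.98 tcp [525.7 395.   70.5] yaw 44.9 q6 -0.19 q1 0.59 tilt [-0.001 -0.001 -1.   ] f [-0.1  0.4  1.6] w 0.699
turn about x -2.1 deg; dx 9.55 dy 0.36 dz -0.31 cm (yz norm 0.5)
```

>>> arm_command --steps "2.3 0.35 -0.22 -2.1 0 0 6; 2.5 0 0 0 0 0 6; 2.3 0 0 0 0 0 6; 1.5 0 0 0 0 0 6; 0.8 0 0 0 0 0 6; 0 0 0 0 0 0 6; 0 0 0 0 0 0 3; 0 0 0 0 0 0 3; 0 0 0 0 0 0 3; 0 0 0 0 0 0 3; 0 0 0 0 0 0 3; 0 0 0 0 0 0 3" --force 60

```text
time: 26.03
tcp_pos: [0.5281, 0.4004, -0.0205]
tool_rot: [0.589, 1.487, -0.583]
ft_force: [0.5, -1.1, 5.5]
grip_width: 0.401
```

```bash
python3 -c "
from h import *
plan(639.9,220.8,100,6.3)"
```

```text
t 26.03 tcp [528.1 400.4 -20.5] yaw 47.0 q6 -0.22 q1 0.60 tilt [ 0.004  0.002 -1.   ] f [ 0.5 -1.1  5.5] w 0.401
turn about x 40.7 deg; dx -12.05 dy 9.14 dz 19.08 cm (yz norm 21.2)
```

>>> arm_command --steps "-1 0 0 0 0 0 3; -2 0 0 0 0 0 3; -2.5 0 0 6.8 0 0 3; -2.5 0 0 6.8 0 0 3; -2.5 0 0 6.8 0 0 3; -1.5 0 0 6.8 0 0 3; 0 0 0 6.8 0 0 3; 0 0 0 6.7 0 0 3; 0 1.52 3.18 0 0 0 3; 0 1.52 3.18 0 0 0 3; 0 1.52 3.18 0 0 0 3; 0 1.52 3.18 0 0 0 3; 0 1.52 3.18 0 0 0 3; 0 1.52 3.18 0 0 0 3; 0 0 0 0 0 0 3; 0 0 0 0 0 0 3; 0 0 0 0 0 0 3; 0 0 0 0 0 0 3"

```text
time: 27.53
tcp_pos: [0.6378, 0.2211, 0.0969]
tool_rot: [1.127, 1.26, -1.126]
ft_force: [0.1, -0.7, -0.8]
grip_width: 0.403
```

```bash
python3 -c "
from h import *
s=env.sense(); c=env.read_camera('wrist'); T=camT(c,s)
cv2.imwrite('pics/w13.png',c['pixels'][:,:,::-1])
Z=c['z_map']; f=-T[:3,2]; o=T[:3,3]
for V in range(176,350,6):
    d=ray(c,T,[[256,V]],0)[0]-o; d/=d@f; print(V,((o+d*Z[V,256])*1000).round(1),c['pixels'][V,256])
plan(639.9,220.8,20,6.3,s)
m=inr(hsv(c),*MASKS['blue']); r=np.nonzero(m[225])[0]; print('cols',r.min(),r.max(),(ray(c,T,[[r.min(),225],[r.max()+1,225]],s['tcp_pos'][2]+.04)*1000).round(1))"; python3 tray.py w14.png
```

```text
176 [637.4 242.   45. ] [137 139 135]
182 [638.  237.4  44.7] [136 141 133]
188 [638.5 232.5  44. ] [136 140 134]
194 [639.  228.   44.6] [135 139 131]
200 [636.2 252.8 124.3] [ 4 21 40]
206 [636.1 253.1 132.9] [ 1 18 44]
212 [636.4 250.8 134.5] [ 20  60 121]
218 [636.7 247.8 134.4] [ 24  61 123]
224 [637.  244.9 134.7] [ 19  60 121]
230 [637.4 241.9 134.8] [ 24  62 124]
236 [637.7 239.1 135.2] [ 21  60 123]
242 [638.  236.2 135.6] [ 22  60 120]
248 [638.4 232.8 135.2] [ 20  58 120]
254 [638.8 229.8 135.4] [137 139 127]
260 [639.2 226.1 134.5] [137 140 127]
266 [639.5 223.6 135.8] [137 141 128]
272 [639.9 220.  135.3] [135 137 126]
278 [640.3 216.7 135.4] [137 140 128]
284 [640.7 212.6 134.5] [138 140 127]
290 [641.1 208.9 134.2] [ 17  56 117]
296 [641.5 205.5 134.3] [ 18  59 120]
302 [641.9 202.1 134.6] [ 17  56 118]
308 [642.4 197.8 133.8] [ 15  54 117]
314 [642.7 195.1 134.9] [ 16  56 116]
320 [643.1 191.5 135.1] [ 18  53 110]
326 [653.  105.2  43.2] [25 98 46]
332 [653.8  98.3  42.8] [23 97 42]
338 [654.4  92.9  44.1] [18 93 40]
344 [655.3  84.7  42.5] [24 97 43]
t 27.53 tcp [637.8 221.1  96.9] yaw 6.4 q6 0.17 q1 0.28 tilt [-0.  0. -1.] f [ 0.1 -0.7 -0.8] w 0.403
turn about x 0.1 deg; dx 7.69 dy 0.21 dz 0.05 cm (yz norm 0.2)
cols 218 293 [[619.9 243.5 136.9]
 [654.1 247.4 136.9]]
12954.0 [256.7 188.7] [639.1 231.9] (166, 136, 182, 151)
333.0 [324.7 159.9] [685.7 259.4] (314, 150, 22, 21)
342.0 [188.1 159.7] [587.  248.4] (178, 149, 22, 22)
plane slopes,z [-0.0001 -0.0005  0.0424]
```

View pics/w13.png

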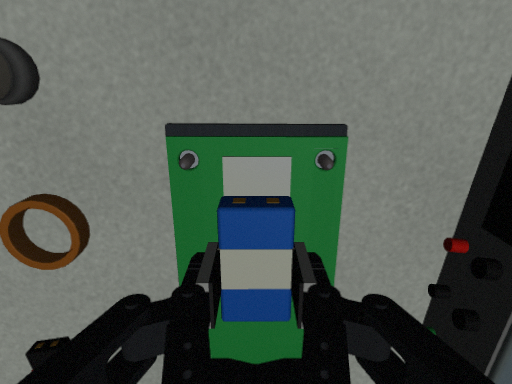

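The pack is held flat over the tray pad, with ends at rows 207 and 322. It is within 1 mm laterally and needs to go down about 7.2 cm.

>>> arm_command --steps "1.5 0.03 0.08 0.1 0 0 3; 2 0 0 0 0 0 3; 1.5 0 0 0 0 0 3; 1 0 0 0 0 0 3; 0.6 0 0 0 0 0 3; 0 0 0 0 0 0 3; 0 0 0 0 0 0 3; 0 0 0 0 0 0 3"

```text
time: 28.3
tcp_pos: [0.6394, 0.2196, 0.0321]
tool_rot: [1.13, 1.258, -1.127]
ft_force: [0.4, 0.4, -1.4]
grip_width: 0.4
```

```bash
python3 -c "
from h import *
plan(638.1,220.3,25.3,6.3)"
```

```text
t 28.30 tcp [639.4 219.6  32.1] yaw 6.2 q6 0.17 q1 0.28 tilt [ 0.002  0.001 -1.   ] f [ 0.4  0.4 -1.4] w 0.400
turn about x -0.1 deg; dx 0.68 dy -0.12 dz -0.08 cm (yz norm 0.1)
```

>>> arm_command --steps "0.4 -0.08 -0.05 0 0 0 3; 0.25 0 0 0 0 0 3; 0 0 0 0 0 0 3; 0 0 0 0 0 0 3"

```text
time: 28.63
tcp_pos: [0.6381, 0.2198, 0.0245]
tool_rot: [1.129, 1.258, -1.128]
ft_force: [0.5, 0.3, 1.3]
grip_width: 0.399
```

Light contact (+1.3 N). Release, withdraw straight up and move back a little to see the result.

>>> arm_command --steps "0 0 0 0 0 0 3.8; 0 0 0 0 0 0 4.6; 0 0 0 0 0 0 5.2; 0 0 0 0 0 0 5.2; 0 0 0 0 0 0 5.2; -1 0 0 0 0 0 5.2; -2 0 0 0 0 0 5.2; -3 0 0 0 0 0 5.2; -3 0 0 0 0 0 5.2; -2 0 1 0 0 0 5.2; 0 0 2 0 0 0 5.2; 0 0 2 0 0 0 5.2; 0 0 0 0 0 0 5.2; 0 0 0 0 0 0 5.2; 0 0 0 0 0 0 5.2"

```text
time: 29.88
tcp_pos: [0.6432, 0.1704, 0.1344]
tool_rot: [1.129, 1.259, -1.128]
ft_force: [0.2, 1.0, -0.3]
grip_width: 0.612
```

```bash
python3 tray.py w15.png; python3 -c "
from h import *
s=env.sense(); c=env.read_camera('wrist'); T=camT(c,s)
print('pack',blob(c,T,'blue',.063,(190,40,330,260))); plan(640,221,100,6.3,s)
Z=c['z_map']
m=inr(hsv(c),*MASKS['blue']); v,u=np.nonzero(m); print(u.min(),u.max(),v.min(),v.max())
f=-T[:3,2]; o=T[:3,3]
for V in range(v.min(),v.max()+3,8):
    d=ray(c,T,[[int(np.median(u)),V]],0)[0]-o; d/=d@f; print(V,((o+d*Z[V,int(np.median(u))])*1000).round(1))
"
```

```text
32503.0 [256.1 166.7] [643.4 188.3] (172, 62, 169, 230)
766.0 [256.9 200.8] [647.5 157.3] (249, 176, 17, 50)
5807.0 [256.5 125.7] [639.9 222.7] (224, 80, 66, 94)
306.5 [319.3  85.2] [685.5 259.1] (310, 75, 20, 22)
304.0 [193.5  85.4] [587.3 248.1] (184, 75, 20, 22)
plane slopes,z [-0.0002 -0.      0.0424]
pack [ 639.7  220.4  -83.7   62.4   35.2 2537. ]
t 29.93 tcp [643.1 170.6 134.1] yaw 6.3 q6 0.10 q1 0.21 tilt [-0.  0. -1.] f [-0.5  0.2  0.7] w 0.607
turn about x -0.0 deg; dx 3.41 dy 0.25 dz -5.04 cm (yz norm 5.0)
232 280 89 172
89 [636.2 251.4  60.7]
97 [636.8 245.9  62.7]
105 [637.4 240.3  62.2]
113 [638.  234.6  62.8]
121 [638.7 228.8  62.4]
129 [639.3 222.9  62.7]
137 [640.  217.   63.2]
145 [640.7 210.6  61.8]
153 [641.4 204.6  63.1]
161 [642.1 198.2  62.7]
169 [642.8 191.6  62.3]
```

View pics/w15.png

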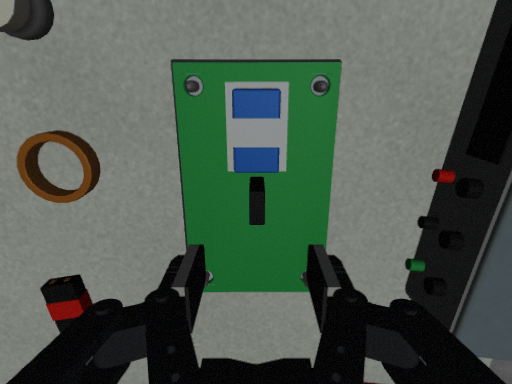

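The white pack sits centred at (256,130): (639.7, 220.4) against a pad centre of about (640, 221), flat with its top at 62.6 mm. The tray is still level and the gripper is clear, so I'm handing in.

```bash
python3 -c "
from h import *
print(env.sense()['qd'].round(4)); print(env.hand_in())"
```

```text
[ 0.0032  0.0022  0.0013 -0.0028 -0.0016 -0.0021]
the job is handed in; nothing more can be done
None
```

The job is done and handed in at about 30 s of the 112 s allowed. The red and yellow packs went on their pads first, then the tray over the posts, then the white pack on the tray's pad. The black packs were left alone.

**Last checks**
- **Red pack:** about 2 mm and 0.4° from its pad's centre and axis.
- **Yellow pack:** judged by eye to be centred on its pad. My numeric check after release merged it with the red pack, so I have no final figure for it. Before release it was within about 1.5 mm, and I corrected for that.
- **Tray:** level to within 0.001, with its top at 42.4 mm (43 nominal). Pins show through all four holes.
- **White pack:** within about 1 mm and 0.1° of its pad, lying flat.
- **Arm:** gripper open, clear of everything and at rest.

**What disagreed or failed**
- **Finger length:** the finger ends were about 25–35 mm shorter than the reported TCP. The first close on the red pack shut above it without touching. I measured the difference in the depth image and used it from then on.
- **Position readings:** TCP readings wandered by 1–2 mm between moves, so I made the final corrections from the wrist camera.

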